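# Scrub out the leaning drinks flask

## Robot

A 7-joint arm with a two-finger parallel gripper is mounted at the origin on the work surface. World frame = base frame: x ahead of the robot, y to its left, z up, the work surface at z = 0. Lengths are in m, angles in degrees, forces in N, time in s.
With the tool pointing down it reaches from about 0.425 to 0.875 m from the base axis. Payload 8.4 kg.
Tool frame: the origin (TCP) lies at the very end of the fingers, on their centre line; the grasp point (between the pads) lies behind it (robot.hold_point_z is the z of the grasp point in the tool frame, in m); z points along the fingers, y is the direction in which the jaws open and shut (so a half turn about z gives the same grasp; the last joint's range is limited). The gripper opens to 85 mm and grips with 20 to 120 N. Pads are 22 mm wide; open, the fingers measure 114 mm over their backs; the gripper's body (76 mm by 85 mm) begins 54 mm behind the grasp point. The pads swing forward as they close: fully open they stand 13 mm farther back than shut.
Start: joints at [-70.313, 19.091, 2.286, 83.961, -0.768, 76.965, -3.352], TCP at [0.279, 0.587, 0.231] pointing down, gripper open.
Joint ranges: [-147.57, 147.57], [-21.85, 119.76], [-74.77, 79.35], [14.55, 137.4], [-85.83, 265.84], [4.83, 119.75], [-152.11, 152.11]. Speed limits (degrees/s): [127.2, 127.2, 159.86, 159.86, 180, 180, 180].

## Interface

Orientations are given as [roll, pitch, yaw] about the fixed x, y, z axes, in that order (R = Rz(yaw) Ry(pitch) Rx(roll)).
In Python, from station import robot gives the robot as it stands.
- The arm moves only by the tool drive_tool, never from a script. Its argument "deltas" is a list of rows, each a list of 3 entries, a list of its own where there are three numbers: the shift along the world's x, y, z in mm, then the turn, a rotation vector about the world's x, y, z in degrees, then the opening, from 0 (shut) to 1 (fully open). A call has exactly 10 rows; each row is the pose to reach, as a shift and turn from the pose commanded when the call began; what a row does not reach only later rows make up. A row lasts 1/8 s, in which the tool goes at most 62.5 mm and 10.7 degrees, less where a joint would pass 70% of its speed; a pose out of reach is approached as far as the arm can. A call with a gripper value outside its range is refused whole. The fingers move at their own pace and stop on an object; the grip force is fixed at half the most. Time passes only in rows, so rows that repeat a pose let the fingers close, or fill a call up. It gives the time, the measured TCP pose, the force and the opening at its end, in the units of the state.
- robot.state(): the state, without advancing time (a new reading comes with each control period).
- robot.snapshot(name): name is "scene" or "side" or "wrist"; returns (picture, depth): 480x640x3 uint8, blue, green, red; 480x640 float32, m along the optical axis (not along the pixel's ray), 0 where there is no reading.
- robot.camera_info(name): a dict with "fx", "fy", "cx", "cy" (pixels), "T" (4x4, takes a point from camera to world coordinates). Camera axes: x right, y up, looking along -z (the intrinsics and any distortion apply to the point x, -y, -z); pixel columns grow to the right and rows downward; lengths in m; the calibration is good to about 2 mm. A picture is of the moment at which its call begins: read the wrist's pose just before it. camera_info takes no time and is no camera call; for the wrist camera it gives the pose at the moment of the call.
- robot.sign_off(): hands the job in, once; it reports no verdict.
The state is a dict: "t": time; "qpos": joint angles; "qd": joint speeds; "tau": joint torques, N m; "position": TCP position; "tool_rot": TCP orientation; "ft_force": force on the tool from outside, world axes, zero at the start; "wrist_torque": the same for the moment, N m; "finger_gap": finger opening in m.
Only numpy, scipy, OpenCV 4.12 (cv2) and the standard library are available. Lean on these libraries where they do the work, as an engineer would, in place of code of your own. Each camera call takes 0.05 s, during which the arm holds its last target.

## Task

Take the bottle brush out of its blue holder and scrub the inside of the steel flask leaning in the cradle: at least three strokes, each going down until the springy red end tuft is felt pressing on the flask's floor for a moment, without crushing it, and then back up until the tip is almost out of the mouth. Then stand the brush back in its holder, tip down, and let go. Leave everything else on the table where it is.

Things in the scene. Friction and masses are not known exactly. Their poses are not given: they have to be found in the camera images.
- brush_handle (a point): Middle of the handle of a straight round bottle brush, 240 mm long, 95 to 170 g, standing tip down in the blue holder. Handle: orange, round, 22 mm diameter, the upper 110 mm of the brush; this point is half-way along it, 185 mm from the tip, 55 mm from the handle's end. z runs along the brush from tip to handle. Below the handle comes a thin 8 mm steel stem.
- brush_tip (a point): Tip of the brush: centre of the red end tuft's end face when free; z as brush_handle. It stays put when the tuft is pushed in, so it then lies that much beyond the touched surface. From the tip: red tuft 27 mm across up to 18 mm, firm core 31 mm across from 20 to 82 mm, with soft white bristles 45 mm across that give no resistance.
- tuft (a joint): How far the springy red end tuft is pushed into the brush head, m: 0 = free, stop at 0.018. It takes 1.8 N to start moving and then 0.45 N per mm (3.6 N at 4 mm, 5.4 N at 8 mm, 8.1 N at 14 mm). Properly pressed at 5 to 12 mm; past 16 mm it is crushed.
- flask_mouth (a point): Centre of the rim of the steel flask held in the cradle; z points along its axis, out of the mouth. Straight round tube, bore 48 mm, 58 mm outside, 145 mm long, red foot. It leans 25 to 38 degrees from vertical, mouth towards the robot's right (-y), and stays so. Its flat inner floor lies 104 to 134 mm below the mouth: this differs from flask to flask and must be felt.
- cradle: Cradle holding the flask, fixed to the table: black base plate 170 x 115 x 12 mm, two grey cheeks 114 mm high either side of the flask, at 46 mm along +y and -y. Origin on the table about under the flask's mouth; x points towards the flask's foot, roughly world +y.
- holder: Blue brush holder, fixed to the table: upright round tube, 72 mm outside, 88 mm high, bore 51 mm, inner floor 8 mm above the table, on a 110 mm square foot 6 mm thick. Origin at the centre of the underside, z up.
- can_orange: Bystander: orange drinks can, 66 mm across, 115 mm tall, upright. Origin at the centre of its underside.
- can_red: Bystander: red drinks can, 66 mm across, 115 mm tall, upright. Origin at the centre of its underside.
- sauce: Bystander: yellow sauce bottle with red cap, 56 mm across, 170 mm tall, upright. Origin at the centre of its underside.
- cup: Bystander: white paper cup, 72 mm across, 85 mm tall, upright, empty (not the flask). Origin at the centre of its underside.
- shaker_pot: Bystander: small steel bowl, 90 mm across, 50 mm tall. Origin at the centre of its underside.
- spatula: Bystander: spatula lying flat on the table, about 250 mm long. Origin at its underside.
- bun: Bystander: round bread bun, 80 mm across, 38 mm tall. Origin at the centre of its underside.

How it is judged:
By the outcome, as a careful person would: the job done as asked, in the order asked, and still so for the second after the job is handed in, with the robot touching nothing.
It also fails if it takes over 67 s, if anything falls off the work surface, if the arm or the gripper's body presses on something with over 40 N, if the wrist force passes 120 N, or if a joint passes its speed limit or range.

## Working session

There is one attempt and no reset: what is moved stays moved. The work goes in short steps, Python scripts to look and compute and a tool call to move; the robot and the scene stay as the last step left them, time stands still between calls to the robot, and variables do not carry over. Pictures are saved under pics/ and viewed, and the job is handed in when it is done.

Besides the shell and the picture viewer there is one more tool, called after "Emit:" as a command line: name --argument value ..., lists and objects as JSON in quotes. drive_tool: Moves the arm, as the interface text tells. Its arguments: {"type":"object","properties":{"deltas":{"type":"array"}},"required":["deltas"]}

```bash
mkdir -p pics; ls; python3 - <<'E'
from station import robot
import cv2, numpy as np
print(robot.state()); print(robot.hold_point_z)
for n in ["scene","side"]:
    p,d=robot.snapshot(n); cv2.imwrite(f"pics/{n}0.png",p); np.save(f"pics/{n}0.npy",d)
    i=robot.camera_info(n); print(n,i)
E
```

```text
pics
{'t': 0.0, 'qpos': array([-70.31108192,  19.13034649,   2.28361763,  84.01072143,
        -0.76588307,  76.96479686,  -3.35101774]), 'qd': array([-0.03190574,  0.01085123,  0.00792933,  0.08014449, -0.02234186,
        0.04640765, -0.03541246]), 'tau': array([-2.18505493e-04, -6.58522868e+01,  1.36522841e+00, -4.05590737e+01,
        1.67857896e-02,  1.23045265e-02,  3.41006387e-05]), 'position': array([0.27836196, 0.58688351, 0.23043984]), 'tool_rot': array([-1.79909656e+02,  7.62827601e-03,  1.54628505e+02]), 'ft_force': array([ 0.73105672, -0.65728324, -0.66540705]), 'wrist_torque': array([-0.00599139,  0.02033735, -0.02068759]), 'finger_gap': 0.08515824673278208}
-0.0187
scene {'fx': 563.0101227680534, 'fy': 563.0101227680534, 'cx': 309.91762943365063, 'cy': 240.87302014524423, 'T': array([[ 0.70800321, -0.50625779,  0.49237639,  1.18299972],
       [ 0.70604449,  0.49236742, -0.5089946 , -0.67575532],
       [ 0.01525239,  0.70800945,  0.70603823,  1.07531641],
       [ 0.        ,  0.        ,  0.        ,  1.        ]])}
side {'fx': 617.6152920393112, 'fy': 617.6152920393112, 'cx': 319.7227410234053, 'cy': 229.42017327736326, 'T': array([[ 0.87757573,  0.26279316, -0.4009995 , -0.03271127],
       [-0.47933071,  0.46321783, -0.74543364, -1.04167683],
       [-0.01014475,  0.84638584,  0.53247356,  0.91178708],
       [ 0.        ,  0.        ,  0.        ,  1.        ]])}
```

View pics/scene0.png

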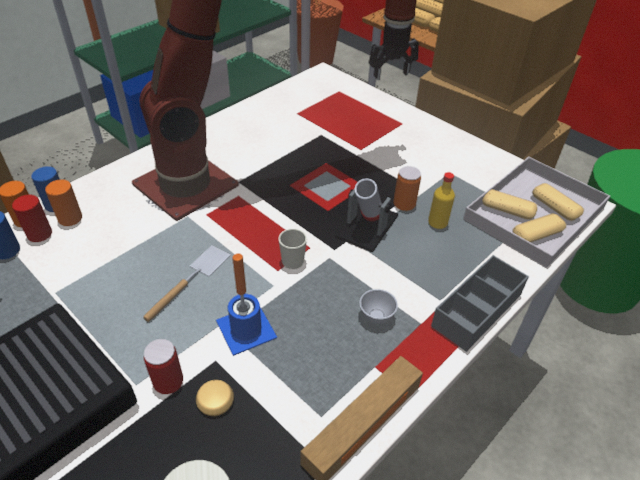

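View pics/side0.png

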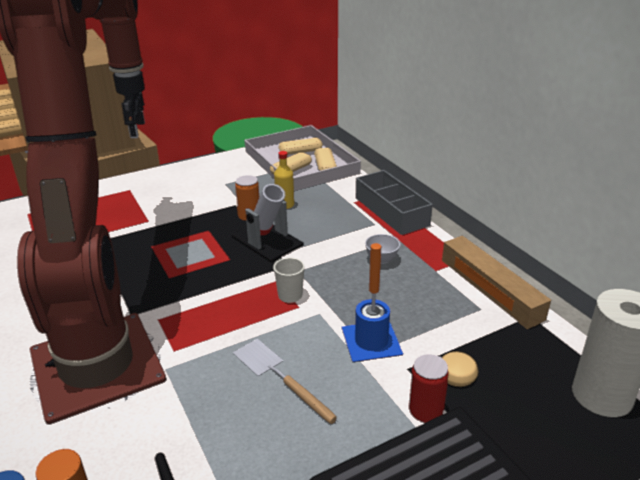

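The scene view has the brush handle at about (239,273), the holder at (245,318) and the flask mouth at about (367,187). In the side view the handle is at (375,268) and the mouth at about (273,195). I'll enlarge and measure from depth.

```bash
cat > h.py <<'E'
import cv2, numpy as np
from station import robot
def cloud(d,i):
    v,u=np.mgrid[0:d.shape[0],0:d.shape[1]]
    P=np.stack([(u-i['cx'])/i['fx']*d,-(v-i['cy'])/i['fy']*d,-d],-1)
    return P@i['T'][:3,:3].T+i['T'][:3,3]
def proj(P,i):
    c=(np.asarray(P)-i['T'][:3,3])@i['T'][:3,:3]
    return i['cx']+i['fx']*c[...,0]/-c[...,2], i['cy']+i['fy']*-c[...,1]/-c[...,2]
E
python3 - <<'E'
from h import *
for n,boxes in (("scene",dict(handle=(225,245,255,300),holder=(210,285,285,355),flask=(335,165,415,255))),("side",dict(handle=(362,238,388,300),holder=(335,290,410,365),flask=(225,170,310,260)))):
    p=cv2.imread(f"pics/{n}0.png"); d=np.load(f"pics/{n}0.npy"); i=robot.camera_info(n); W=cloud(d,i)
    for k,(a,b,c,e) in boxes.items():
        crop=p[b:e,a:c]; hsv=cv2.cvtColor(crop,cv2.COLOR_BGR2HSV); w=W[b:e,a:c]; dd=d[b:e,a:c]>0
        if k=="handle": m=(hsv[...,0]<20)&(hsv[...,1]>130)&dd
        elif k=="holder": m=(hsv[...,0]>100)&(hsv[...,0]<130)&(hsv[...,1]>130)&dd
        else: m=(w[...,2]>0.03)&dd
        q=w[m]; print(n,k,len(q),np.percentile(q,[1,50,99],axis=0).round(3).tolist())
        if k=="handle":
            for z0 in np.arange(.12,.27,.03):
                s=q[(q[:,2]>z0)&(q[:,2]<z0+.03)]
                if len(s): print(z0,len(s),s.mean(0).round(4), "camdir",(i['T'][:2,3]-s.mean(0)[:2]).round(2))
        if k=="holder":
            s=q[(q[:,2]>.082)&(q[:,2]<.095)]; print("rim",len(s),s.min(0),s.max(0))
            s=q[q[:,2]<.012]; print("foot",s.min(0),s.max(0))
        cv2.imwrite(f"pics/{n}_{k}.png",cv2.resize(crop,None,fx=6,fy=6,interpolation=cv2.INTER_CUBIC))
E
python3 - <<'E'
import cv2,numpy as np
import glob
a=[cv2.imread(f"pics/{n}_{k}.png") for n in("scene","side") for k in("holder","flask")]
c=[cv2.resize(x,(400,300*1)) if 0 else cv2.copyMakeBorder(x,0,max(0,560-x.shape[0]),0,max(0,520-x.shape[1]),cv2.BORDER_CONSTANT)[:560,:520] for x in a]
g=np.vstack([np.hstack(c[:2]),np.hstack(c[2:])]); cv2.imwrite("pics/grid.png",cv2.resize(g,(557,600)))
E
```

```text
scene handle 364 [[0.331, -0.227, -0.003], [0.54, -0.22, 0.199], [0.545, -0.023, 0.249]]
0.12 19 [ 0.5408 -0.2208  0.1459] camdir [ 0.64 -0.45]
0.15 76 [ 0.5404 -0.2205  0.1655] camdir [ 0.64 -0.46]
0.18 80 [ 0.5402 -0.2201  0.1956] camdir [ 0.64 -0.46]
0.21 84 [ 0.5407 -0.2199  0.225 ] camdir [ 0.64 -0.46]
0.24 67 [ 0.5366 -0.2178  0.246 ] camdir [ 0.65 -0.46]
scene holder 1877 [[0.475, -0.275, 0.001], [0.558, -0.232, 0.01], [0.596, -0.161, 0.09]]
rim 311 [ 0.49951828 -0.2510053   0.08201354] [ 0.56970501 -0.17938078  0.0929652 ]
foot [ 0.46867045 -0.28074818 -0.00382856] [ 0.60359669 -0.15046163  0.01187319]
scene flask 1967 [[0.456, 0.193, 0.032], [0.518, 0.25, 0.101], [0.557, 0.421, 0.175]]
side handle 455 [[0.52, -0.231, 0.145], [0.527, -0.226, 0.205], [0.54, -0.213, 0.251]]
0.12 23 [ 0.5271 -0.2259  0.1466] camdir [-0.56 -0.82]
0.15 107 [ 0.5275 -0.2261  0.1648] camdir [-0.56 -0.82]
0.18 115 [ 0.5272 -0.2259  0.1949] camdir [-0.56 -0.82]
0.21 128 [ 0.5274 -0.2256  0.2244] camdir [-0.56 -0.82]
0.24 82 [ 0.5295 -0.2223  0.2471] camdir [-0.56 -0.82]
side holder 2176 [[0.471, -0.278, 0.004], [0.514, -0.243, 0.023], [0.587, -0.16, 0.092]]
rim 373 [ 0.49483723 -0.25617647  0.08202972] [ 0.56890888 -0.18145507  0.09466549]
foot [ 4.65411533e-01 -2.85001176e-01 -4.42580745e-04] [ 0.60088427 -0.15160104  0.01194495]
side flask 2903 [[0.446, 0.046, 0.031], [0.507, 0.249, 0.094], [0.726, 0.471, 0.175]]
```

View pics/grid.png

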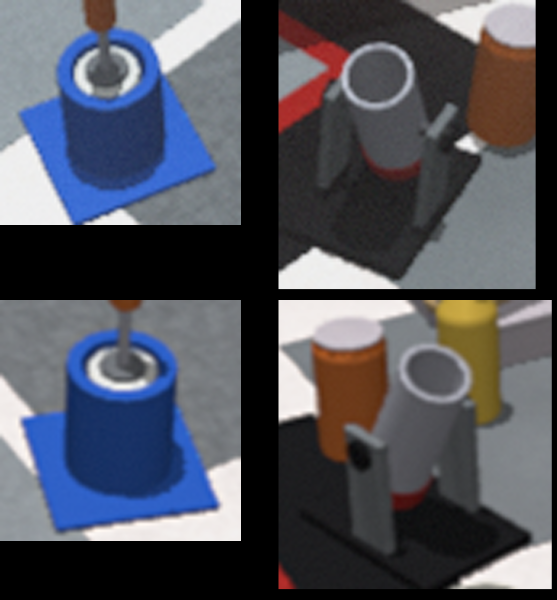

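```bash
python3 - <<'E'
from h import *
from scipy.optimize import least_squares
R=[];C=[]
for n,(a,b,c,e) in (("scene",(340,172,392,225)),("side",(253,178,292,240))):
    p=cv2.imread(f"pics/{n}0.png"); d=np.load(f"pics/{n}0.npy"); i=robot.camera_info(n); W=cloud(d,i)
    hsv=cv2.cvtColor(p[b:e,a:c],cv2.COLOR_BGR2HSV); w=W[b:e,a:c]; dd=d[b:e,a:c]>0
    w_=w[dd&(hsv[...,1]<60)]
    w_=w_[(w_[:,2]>.05)&(abs(w_[:,0]-.505)<.06)&(w_[:,1]<.32)]
    C.append(w_)
    m=dd&(hsv[...,2]>150)&(hsv[...,1]<60)&(w[...,2]>.1); print(n,m.sum(),w[m].mean(0),w[m].min(0),w[m].max(0)); R.append(w[m])
    cv2.imwrite(f"pics/{n}_rim.png",cv2.resize(p[b:e,a:c],None,fx=8,fy=8,interpolation=cv2.INTER_CUBIC))
def ax(q): 
    t,az=q[3],q[4]; return np.array([np.sin(t)*np.cos(az),np.sin(t)*np.sin(az),np.cos(t)])
def res(q,P):
    v=P-q[:3]; s=v@ax(q); r=np.linalg.norm(v-s[:,None]*ax(q),axis=1)
    # capped tube solid wall: outer r .029 , inner .024, top s=0
    outer=np.hypot(r-.029,np.maximum(s,0)); inner=np.hypot(r-.024,np.maximum(s,0))
    ann=np.hypot(s,np.maximum(np.maximum(.024-r,r-.029),0))
    return np.min([outer,inner,ann],axis=0)
def fit(P,x0):
    f=lambda q:res(q,P)
    return least_squares(f,x0,loss='soft_l1',f_scale=.002)
x0=[.505,.215,.155,np.radians(30),np.radians(-90)]
for nm,P in (("scene",C[0]),("side",C[1]),("both",np.vstack(C))):
    s=fit(P,x0); print(nm,len(P),s.x[:3].round(4),np.degrees(s.x[3:]).round(2),np.median(np.abs(res(s.x,P))), (res(s.x,P)>.005).mean())
np.savez("pics/fl.npz",x=s.x)
E
```

```text
scene 104 [0.51182138 0.21363204 0.16320497] [0.48380219 0.18795875 0.12004967] [0.54084035 0.23969482 0.18160969]
side 103 [0.51404896 0.24665932 0.15692199] [0.48180738 0.18422337 0.11283469] [0.53896241 0.40135594 0.18136847]
scene 1125 [0.5478 0.0026 0.6727] [ 23.09 -80.05] 0.0019394926329945952 0.33244444444444443
side 1207 [0.5033 0.2097 0.1749] [  20.14 -101.22] 0.0020683931512174257 0.28334714167357083
both 2332 [0.5204 0.0008 0.6693] [ 22.89 -86.62] 0.002058174293026297 0.32075471698113206
```

```bash
python3 -c "
import cv2,numpy as np
a=cv2.imread('pics/scene_rim.png');b=cv2.imread('pics/side_rim.png');print(a.shape,b.shape)
h=max(a.shape[0],b.shape[0]);f=lambda x:cv2.copyMakeBorder(x,0,h-x.shape[0],0,0,0)
cv2.imwrite('pics/rims.png',np.hstack([f(a),f(b)]))"
```

```text
(424, 416, 3) (496, 312, 3)
```

View pics/rims.png

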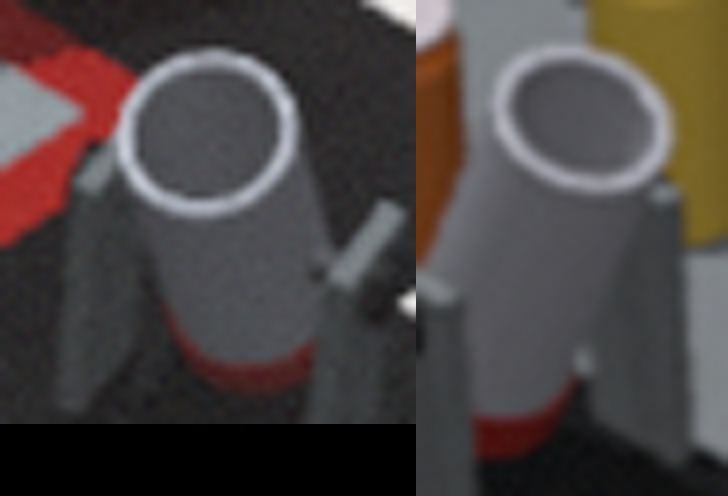

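```bash
python3 - <<'E'
from h import *
from scipy.optimize import least_squares
D={}
for n,(a,b,c,e),poly in (("scene",(340,172,392,225),[(155,215),(265,210),(300,170),(305,320),(220,355),(180,310)]),("side",(253,178,292,240),[(80,150),(110,190),(210,200),(140,395),(70,395)])):
    p=cv2.imread(f"pics/{n}0.png"); d=np.load(f"pics/{n}0.npy"); i=robot.camera_info(n); W=cloud(d,i)
    hsv=cv2.cvtColor(p,cv2.COLOR_BGR2HSV)
    M=np.zeros(d.shape,np.uint8); cv2.fillPoly(M,[(np.array(poly)/8+[a,b]).round().astype(int)],1)
    M=cv2.erode(M,np.ones((3,3)))
    body=W[(M>0)&(d>0)]
    g=p[b:e,a:c].astype(float).mean(-1)
    v,u=np.nonzero(g>125); 
    c0=np.array([366.1,188.6] if n=="scene" else [273.9,192.75])
    uv=np.c_[u+a,v+b]; rr=np.linalg.norm(uv-c0,axis=1); uv=uv[(rr<13.5)&(rr>6)]; wt=g[uv[:,1]-b,uv[:,0]-a]-110
    el=cv2.fitEllipse(uv.astype(np.float32)); print(n,len(uv),el,len(body))
    D[n]=(i,uv,wt/wt.max(),body)
def ax(q):
    t,az=q[3],q[4]; return np.array([np.sin(t)*np.cos(az),np.sin(t)*np.sin(az),np.cos(t)])
th=np.linspace(0,2*np.pi,180,endpoint=False)
def circ(q,r=.0265):
    A=ax(q); e1=np.cross(A,[1,0,0]); e1/=np.linalg.norm(e1); e2=np.cross(A,e1)
    return q[:3]+r*(np.cos(th)[:,None]*e1+np.sin(th)[:,None]*e2)
def rs(q,names,wb=1):
    out=[]
    for n in names:
        i,uv,wt,B=D[n]; E=np.c_[proj(circ(q),i)]
        dist=np.linalg.norm(uv[:,None]-E[None],axis=2).min(1)
        # signed
        cc=E.mean(0); k=np.linalg.norm(uv[:,None]-E[None],axis=2).argmin(1)
        sg=np.sign(np.linalg.norm(uv-cc,axis=1)-np.linalg.norm(E[k]-cc,axis=1))
        out.append(dist*sg*wt)
        if wb:
            v=B-q[:3]; s=v@ax(q); r=np.linalg.norm(v-s[:,None]*ax(q),axis=1)
            out.append((r-.029)*1000*.3*wb)
    return np.concatenate(out)
x0=[.51,.21,.16,np.radians(30),np.radians(-90)]
for names in (["scene"],["side"],["scene","side"]):
  for wb in (0,1):
    s=least_squares(rs,x0,args=(names,wb),loss='soft_l1',f_scale=1,x_scale=[.01,.01,.01,.1,.1]); print(names,wb,s.x[:3].round(4),np.degrees(s.x[3:]).round(2),s.cost)
E
```

```text
scene 130 ((365.3435363769531, 188.2168426513672), (18.848344802856445, 21.137619018554688), 73.67266082763672) 231
side 169 ((272.8408508300781, 191.571044921875), (17.269681930541992, 22.186140060424805), 123.16816711425781) 256
['scene'] 0 [0.5056 0.2239 0.1562] [ 27.53 -76.  ] 4.701268169935509
['scene'] 1 [0.5112 0.2164 0.1637] [ 27.69 -72.86] 21.06378811068024
['side'] 0 [0.5064 0.2031 0.1733] [ 29.39 -74.12] 14.993219242023816
['side'] 1 [0.51   0.2113 0.1685] [ 27.97 -75.66] 53.39944366750177
['scene', 'side'] 0 [0.512  0.2156 0.1655] [ 29.12 -77.45] 21.088867473520466
['scene', 'side'] 1 [0.5113 0.2138 0.1663] [ 27.7  -71.92] 90.64609923969532
```

The rim centre is at scene (366,188.5) and side (273.5,192). That puts the mouth near (0.511,0.215,0.166) with a tilt of about 28°. I'll take a wrist-camera look on the way to refine this.

```bash
python3 - <<'E'
from h import *
from scipy.spatial.transform import Rotation as Ro
i=robot.camera_info("wrist"); s=robot.state(); print(i)
R=Ro.from_euler('xyz',s['tool_rot'],degrees=True).as_matrix()
X=R.T@(i['T'][:3,3]-s['position']); print("cam in tool",X, "\n",(R.T@i['T'][:3,:3]).round(3))
for yaw in (154.6,105,15,180):
  print(yaw)
E
```

```text
{'fx': 387.24919453491026, 'fy': 387.24919453491026, 'cx': 319.19714646036243, 'cy': 233.04252154766954, 'T': array([[ 0.42886447, -0.85558891, -0.28990149,  0.20344376],
       [ 0.90336548,  0.40530479,  0.14020995,  0.62211615],
       [-0.00246362, -0.32201807,  0.94673032,  0.37293613],
       [ 0.        ,  0.        ,  0.        ,  1.        ]])}
cam in tool [ 0.08274327 -0.0005105  -0.14242727] 
 [[-0.     0.947  0.322]
 [ 1.     0.     0.001]
 [ 0.001  0.322 -0.947]]
154.6
105
15
180
```

Emit:
drive_tool --deltas '[[[0,0,60],[0,0,0],1],[[30,-60,120],[0,0,-8],1],[[60,-120,150],[0,0,-16],1],[[90,-170,160],[0,0,-24],1],[[120,-220,160],[0,0,-32],1],[[150,-270,160],[0,0,-40],1],[[180,-320,160],[0,0,-48],1],[[190,-345,160],[0,0,-50],1],[[190,-345,160],[0,0,-50],1],[[190,-345,160],[0,0,-50],1]]'

```text
t: 1.35
position: [0.468, 0.243, 0.391]
tool_rot: [-180.0, -0.0, 104.7]
ft_force: [-0.4, 0.5, -0.5]
finger_gap: 0.0854
```

```bash
python3 - <<'E'
from h import *
i=robot.camera_info("wrist"); s=robot.state()
p,d=robot.snapshot("wrist"); cv2.imwrite("pics/w1.png",p); np.savez("pics/w1.npz",d=d,T=i['T'])
print(s['position'],s['qpos'].round(1),proj([.511,.215,.166],i))
E
```

```text
[0.46803752 0.24299561 0.39103564] [-52.1   2.   20.7  85.8  -0.7  92.3 -16.8] (np.float64(354.3326847376786), np.float64(228.47498638359696))
```

View pics/w1.png

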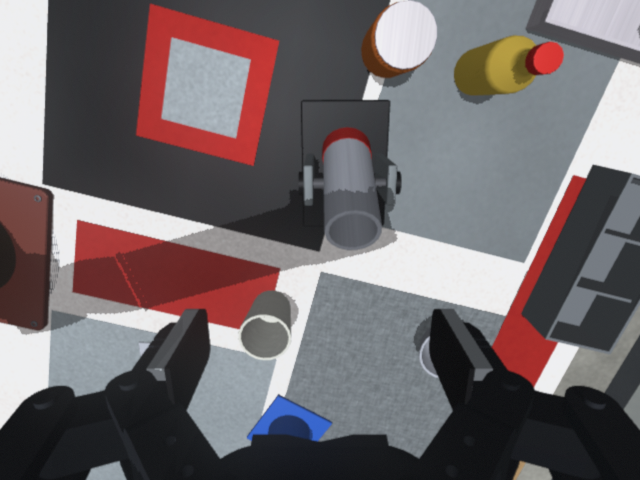

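The wrist view puts the flask mouth centre at about (354,230), its body running up to (347,145), and the plate corners at (302,101) and (389,100).

```bash
python3 - <<'E'
from h import *
p=cv2.imread("pics/w1.png"); cv2.imwrite("pics/w1c.png",cv2.resize(p[90:260,285:415],None,fx=4.5,fy=4.5,interpolation=cv2.INTER_CUBIC)[:600])
cv2.imwrite("pics/w1c.png",cv2.resize(p[120:255,295:410],None,fx=4.4,fy=4.4,interpolation=cv2.INTER_CUBIC))
E
```

```text
(no output)
```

View pics/w1c.png

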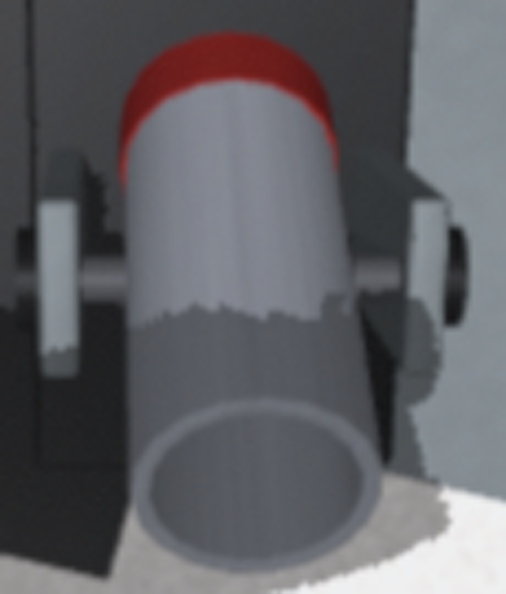

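```bash
python3 - <<'E'
from h import *
from scipy.optimize import least_squares
th=np.linspace(0,2*np.pi,120,endpoint=False)
D={}
def add(n,i,c,ab,ang,d,poly):
    c_,s_=np.cos(ang),np.sin(ang)
    uv=np.c_[c[0]+ab[0]*np.cos(th)*c_-ab[1]*np.sin(th)*s_, c[1]+ab[0]*np.cos(th)*s_+ab[1]*np.sin(th)*c_]
    M=np.zeros(d.shape,np.uint8); cv2.fillPoly(M,[np.array(poly).round().astype(int)],1)
    D[n]=(i,uv,cloud(d,i)[(M>0)&(d>0)])
z=np.load("pics/w1.npz"); i=robot.camera_info("wrist"); i['T']=z['T']
add("wrist",i,(295+256.5/4.4-.5+.11,120+486/4.4-.5+.11),(116.7/4.4,81.5/4.4),0,z['d'],np.array([(145,150),(320,150),(355,400),(150,400)])/4.4+[295,120])
# scene/side rim mid ellipses read from 8x crops
add("scene",robot.camera_info("scene"),(340+209/8-.44,172+133/8-.44),(83/8,76/8),np.radians(-17),np.load("pics/scene0.npy"),np.array([(165,225),(265,215),(300,180),(295,310),(220,345),(190,310)])/8+[340,172])
add("side",robot.camera_info("side"),(253+167/8-.44,178+118/8-.44),(84/8,66/8),np.radians(33),np.load("pics/side0.npy"),np.array([(90,180),(110,200),(200,210),(130,385),(75,385)])/8+[253,178])
def ax(q):
    t,az=q[3],q[4]; return np.array([np.sin(t)*np.cos(az),np.sin(t)*np.sin(az),np.cos(t)])
def circ(q,r=.0265):
    A=ax(q); e1=np.cross(A,[1,0,0]); e1/=np.linalg.norm(e1); e2=np.cross(A,e1)
    return q[:3]+r*(np.cos(th)[:,None]*e1+np.sin(th)[:,None]*e2)
def rs(q,names,wb=1):
    out=[]
    for n in names:
        i,uv,B=D[n]; E=np.c_[proj(circ(q),i)]; cc=E.mean(0)
        dd=np.linalg.norm(uv[:,None]-E[None],axis=2); k=dd.argmin(1)
        out.append(dd.min(1)*np.sign(np.linalg.norm(uv-cc,axis=1)-np.linalg.norm(E[k]-cc,axis=1)))
        if wb:
            v=B-q[:3]; s=v@ax(q); r=np.linalg.norm(v-s[:,None]*ax(q),axis=1)
            out.append((r-.029)*1000*.3*wb*np.sqrt(300/len(B)))
    return np.concatenate(out)
x0=[.51,.21,.16,np.radians(30),np.radians(-80)]
for names in (["scene"],["side"],["wrist"],["scene","side"],["scene","side","wrist"]):
  for wb in (0,1):
    s=least_squares(rs,x0,args=(names,wb),loss='soft_l1',f_scale=1,x_scale=[.01,.01,.01,.1,.1]); print(names,wb,s.x[:3].round(4),np.degrees(s.x[3:]).round(2),round(s.cost,2))
# plate heading
W=cloud(z['d'],D['wrist'][0]); i=D['wrist'][0]
def onz(u,v,zz):
    r=i['T'][:3,:3]@np.array([(u-i['cx'])/i['fx'],-(v-i['cy'])/i['fy'],-1]); t=(zz-i['T'][2,3])/r[2]; return i['T'][:3,3]+t*r
a,b,c=onz(302,101,.012),onz(389,100,.012),onz(386,225,.012)
print(a,b,c,np.linalg.norm(a-b),np.degrees(np.arctan2(*(b-a)[1::-1])),np.degrees(np.arctan2(*(c-b)[1::-1])))
E
```

```text
['scene'] 0 [0.5056 0.2256 0.1548] [ 29.3  -69.04] 0.14
['scene'] 1 [0.5118 0.2173 0.1633] [ 27.3  -71.04] 21.56
['side'] 0 [0.5178 0.2272 0.1578] [ 35.22 -75.81] 0.42
['side'] 1 [0.5105 0.2107 0.1679] [ 28.75 -75.04] 52.41
['wrist'] 0 [0.5105 0.2115 0.164 ] [ 27.33 -84.78] 6.57
['wrist'] 1 [0.5103 0.2117 0.1652] [ 27.38 -77.89] 17.59
['scene', 'side'] 0 [0.5128 0.2156 0.1647] [ 33.88 -75.76] 5.09
['scene', 'side'] 1 [0.5123 0.2144 0.1653] [ 27.93 -70.1 ] 105.95
['scene', 'side', 'wrist'] 0 [0.5106 0.2124 0.1665] [ 28.31 -83.13] 81.03
['scene', 'side', 'wrist'] 1 [0.5108 0.2123 0.1661] [ 27.82 -74.38] 194.79
[0.42518097 0.3171353  0.012     ] [0.53207497 0.34633594 0.012     ] [0.57960158 0.18619147 0.012     ] 0.11081067117916367 15.278926318622823 -73.47051446329753
```

Fused estimate: mouth (0.511, 0.2125, 0.166), tilt 27.8°, azimuth −74.4°. The plate edges agree, at −73.5°. Next I'll move above the brush.

Emit:
drive_tool --deltas '[[[7,-50,0],[0,0,-9],1],[[14,-100,0],[0,0,-18],1],[[21,-150,0],[0,0,-28],1],[[28,-200,0],[0,0,-37],1],[[35,-250,0],[0,0,-46],1],[[42,-300,-20],[0,0,-56],1],[[50,-350,-40],[0,0,-65],1],[[58,-410,-60],[0,0,-75],1],[[65,-460,-80],[0,0,-84],1],[[65,-460,-80],[0,0,-89],1]]'

```text
t: 2.65
position: [0.5326, -0.2205, 0.3093]
tool_rot: [180.0, 0.2, 15.2]
ft_force: [-0.1, 0.7, 0.3]
finger_gap: 0.0855
```

```bash
python3 - <<'E'
from h import *
s=robot.state();i=robot.camera_info("wrist")
p,d=robot.snapshot("wrist"); print(s['position'],s['tool_rot'],s['qpos'].round(1),s['qd'].round(1))
for P in ([.533,-.217,.248],[.533,-.217,.088]):
    u,v=proj(P,i); print(u,v); cv2.drawMarker(p,(int(u),int(v)),(0,255,0),0,12)
cv2.imwrite("pics/w2.png",p)
E
```

```text
[ 0.53255094 -0.22045527  0.30931395] [179.95428472   0.22683556  15.18024468] [-23.7  10.9  48.9  89.3  -8.   83.7 -49.2] [ -6.5  -1.1   1.7  -0.7  -1.    1.5 -40.1]
312.3353822945526 252.70210201214985
314.8691578398481 190.09736829738384
```

View pics/w2.png

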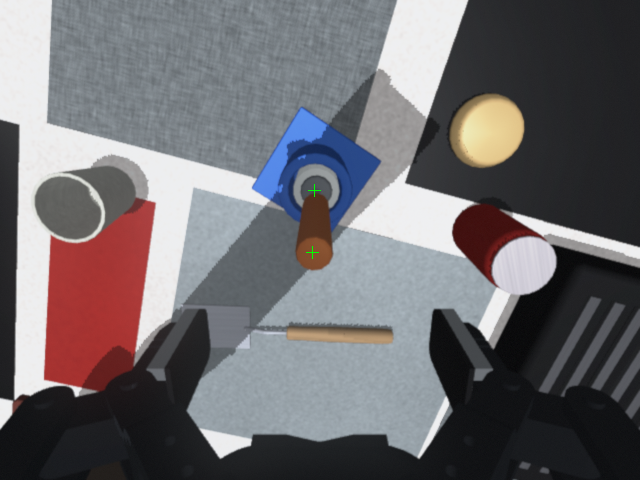

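The handle top is at (314,252), matching the prediction of (312,253). I'll descend and then grip.

Emit:
drive_tool --deltas '[[[0,0,0],[0,0,0],1],[[0,0,-30],[0,0,0],1],[[0,0,-60],[0,0,0],1],[[0,0,-90],[0,0,0],1],[[0,0,-123],[0,0,0],1],[[0,0,-123],[0,0,0],1],[[0,0,-123],[0,0,0],1],[[0,0,-123],[0,0,0],0],[[0,0,-123],[0,0,0],0],[[0,0,-123],[0,0,0],0]]'

```text
t: 3.95
position: [0.5337, -0.2178, 0.1888]
tool_rot: [180.0, -0.0, 15.6]
ft_force: [-0.2, -0.4, 0.7]
finger_gap: 0.0321
```

Emit:
drive_tool --deltas '[[[0,0,0],[0,0,0],0],[[0,0,0],[0,0,0],0],[[0,0,0],[0,0,0],0],[[0,0,0],[0,0,0],0],[[0,0,0],[0,0,0],0],[[0,0,0],[0,0,0],0],[[0,0,0],[0,0,0],0],[[0,0,0],[0,0,0],0],[[0,0,5],[0,0,0],0],[[0,0,10],[0,0,0],0]]'

```text
t: 5.2
position: [0.5333, -0.2178, 0.1985]
tool_rot: [-180.0, 0.0, 15.6]
ft_force: [0.3, -0.2, -1.6]
finger_gap: 0.0207
```

```bash
python3 - <<'E'
from h import *
s=robot.state();p,d=robot.snapshot("wrist"); print(s)
cv2.imwrite("pics/w3.png",p)
E
```

```text
{'t': 5.2, 'qpos': array([-22.30356865,  14.70527648,  47.57931936,  98.9572218 ,
       -11.39732222,  71.36991769, -46.36913479]), 'qd': array([-0.89272448, -2.1347454 ,  0.65921304, -3.11887041,  1.78494389,
        4.34735906, -1.32435837]), 'tau': array([  0.12499041, -43.17712069,   8.17438066, -38.94364357,
        -0.05105558,  -0.15349539,   0.05404634]), 'position': array([ 0.53333349, -0.21780085,  0.19853299]), 'tool_rot': array([-1.79994505e+02,  1.89219325e-02,  1.56184920e+01]), 'ft_force': array([ 0.28327335, -0.19396244, -1.5767284 ]), 'wrist_torque': array([-0.04188759, -0.03051506,  0.01770835]), 'finger_gap': 0.02066282525191692}
```

View pics/w3.png

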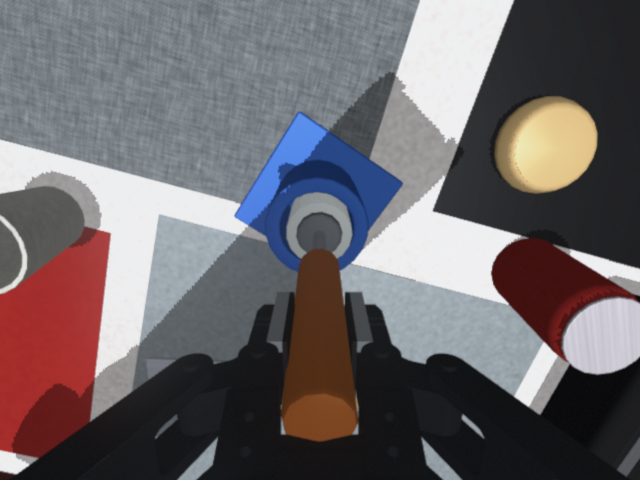

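Gripped: gap 20.7 mm and about 1.6 N of weight, with the tip about 181 mm beyond the TCP. Next: lift out, move over, and tilt to the flask axis.

Emit:
drive_tool --deltas '[[[0,0,50],[0,0,0],0],[[0,0,105],[0,0,0],0],[[2,30,160],[0,0,0],0],[[4,85,207],[4,1,0],0],[[6,140,207],[9,2.5,0],0],[[8,195,207],[14,4,0],0],[[10,250,207],[19,5.3,0],0],[[11.5,290,207],[24,6.7,0],0],[[11.5,308.5,207],[26.8,7.5,0],0],[[11.5,308.5,207],[26.8,7.5,0],0]]'

```text
t: 6.5
position: [0.5449, 0.0911, 0.4046]
tool_rot: [-152.2, 0.1, 15.7]
ft_force: [0.6, -0.4, -0.7]
finger_gap: 0.0207
```

Emit:
drive_tool --deltas '[[[0,0,0],[0,0,0],0],[[0,0,0],[0,0,0],0],[[0,0,0],[0,0,0],0],[[0,0,0],[0,0,0],0],[[0,0,0],[0,0,0],0],[[0,0,0],[0,0,0],0],[[0,0,0],[0,0,0],0],[[0,0,0],[0,0,0],0],[[0,0,0],[0,0,0],0],[[0,0,0],[0,0,0],0]]'

```text
t: 7.75
position: [0.545, 0.0908, 0.4053]
tool_rot: [-152.2, 0.0, 15.6]
ft_force: [-0.7, 1.0, -1.0]
finger_gap: 0.0209
```

```bash
cat >> h.py <<'E'
from scipy.spatial.transform import Rotation as Ro
M=np.array([.511,.2125,.166]); t,az=np.radians(27.8),np.radians(-74.4)
A=np.array([np.sin(t)*np.cos(az),np.sin(t)*np.sin(az),np.cos(t)])
def rel(s,L=.181):
    R=Ro.from_euler('xyz',s['tool_rot'],degrees=True).as_matrix()
    tip=s['position']+R[:,2]*L; v=tip-M; a=v@A; lat=v-a*A
    return dict(tip=tip.round(4),along=round(a*1e3,1),lat=(lat*1e3).round(1),ang=round(np.degrees(np.arccos(-R[:,2]@A)),2))
E
python3 - <<'E'
from h import *
s=robot.state();print(s['position'].round(4),s['tool_rot'].round(2),s['qpos'].round(1),s['ft_force'].round(2),rel(s))
R=Ro.from_euler('xyz',s['tool_rot'],degrees=True).as_matrix()
for n in ("scene","side","wrist"):
    i=robot.camera_info(n);p,d=robot.snapshot(n); cv2.imwrite(f"pics/{n}4.png",p); np.save(f"pics/{n}4.npy",d)
    for L in (0,.181,.14):
        u,v=proj(s['position']+R[:,2]*L,i); print(n,L,round(float(u),1),round(float(v),1))
p=cv2.imread("pics/scene4.png")[90:240,270:420]; q=cv2.imread("pics/side4.png")[90:240,190:340]
cv2.imwrite("pics/c4.png",np.hstack([cv2.resize(x,(400,400),interpolation=cv2.INTER_CUBIC) for x in(p,q)]))
E
```

```text
[0.545  0.0908 0.4053] [-152.17    0.     15.63] [-31.5  12.2  41.9  80.8 -33.6 101.6 -67.3] [-0.72  1.04 -0.99] {'tip': array([0.5223, 0.1722, 0.2452]), 'along': np.float64(89.6), 'lat': array([ 0. , -0.1, -0. ]), 'ang': np.float64(0.03)}
scene 0 347.8 132.8
scene 0.181 359.5 172.0
scene 0.14 357.1 164.0
side 0 305.6 115.7
side 0.181 283.0 169.4
side 0.14 287.8 158.2
wrist 0 317.8 310.4
wrist 0.181 318.4 202.8
wrist 0.14 318.3 216.2
```

View pics/c4.png

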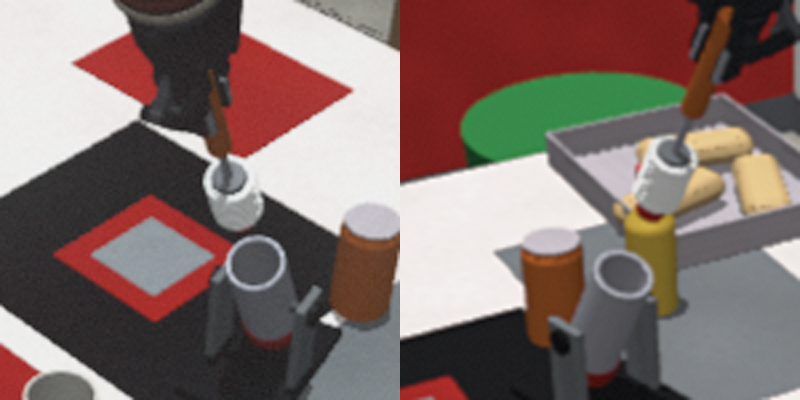

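View pics/wrist4.png

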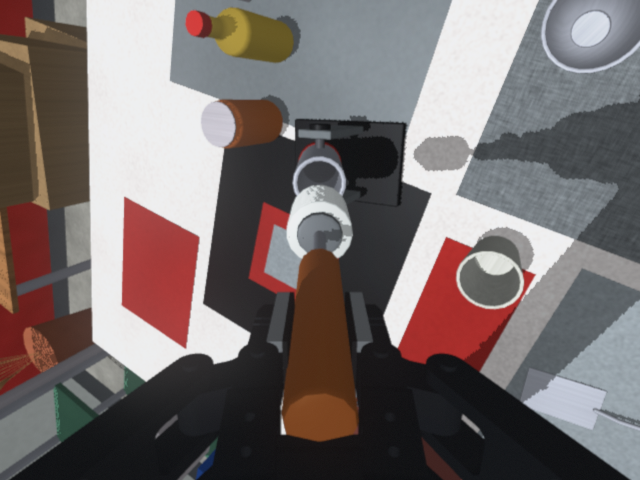

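The tips appear at scene (360,174) and side (284,170), matching predictions. Next I'll check the mouth position in this wrist view against my model.

```bash
python3 - <<'E'
from h import *
p=cv2.imread("pics/wrist4.png"); i=robot.camera_info("wrist")
th=np.linspace(0,6.283,200); e1=np.cross(A,[1,0,0]);e1/=np.linalg.norm(e1);e2=np.cross(A,e1)
big=cv2.resize(p[110:270,260:380],None,fx=3.7,fy=3.7,interpolation=cv2.INTER_CUBIC)
b2=big.copy()
for r,c in ((.029,(0,255,0)),(.024,(0,255,255))):
    u,v=proj(M+r*(np.cos(th)[:,None]*e1+np.sin(th)[:,None]*e2),i)
    for a,b in zip(u,v): cv2.circle(b2,(int((a-260+.5)*3.7),int((b-110+.5)*3.7)),1,c,-1)
cv2.imwrite("pics/c5.png",np.hstack([big[:590],b2[:590]])[:, :800]); print(big.shape)
cv2.imwrite("pics/c5.png",cv2.resize(np.hstack([big,b2]),(800,533)))
E
```

```text
(592, 444, 3)
```

View pics/c5.png

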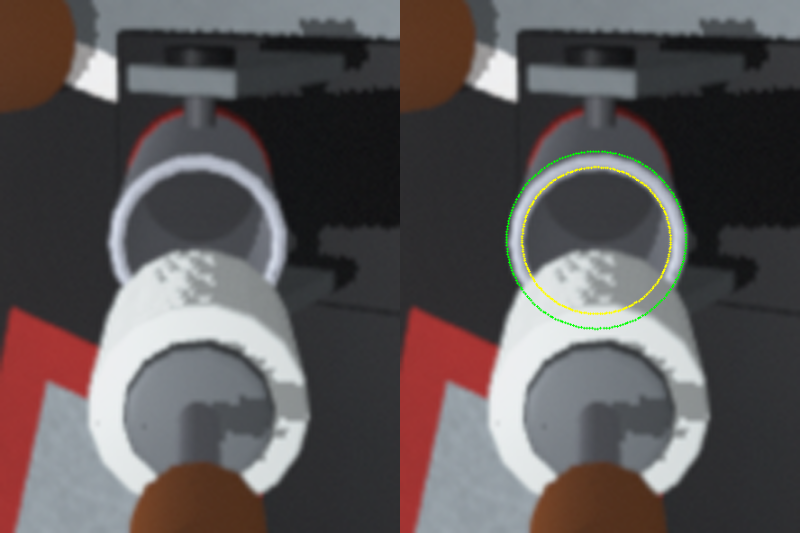

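The model matches the mouth to about 1 mm. I'll insert along the axis to 95 mm deep.

Emit:
drive_tool --deltas '[[[-2.5,9.0,-17.7],[0,0,0],0],[[-5.0,18.0,-35.4],[0,0,0],0],[[-7.5,27.0,-53.1],[0,0,0],0],[[-10.0,35.9,-70.8],[0,0,0],0],[[-12.8,45.8,-90.2],[0,0,0],0],[[-15.5,55.7,-109.7],[0,0,0],0],[[-18.2,65.1,-128.3],[0,0,0],0],[[-20.7,74.1,-146.0],[0,0,0],0],[[-23.2,83.1,-163.7],[0,0,0],0],[[-23.2,83.1,-163.7],[0,0,0],0]]'

```text
t: 9.15
position: [0.5208, 0.1747, 0.2402]
tool_rot: [-152.2, 0.1, 15.7]
ft_force: [-0.4, -0.1, -0.8]
finger_gap: 0.0209
```

```bash
cat >> h.py <<'E'
def feel(n=5):
    F=[];Q=[]
    for k in range(n):
        robot.snapshot("side"); s=robot.state(); F.append(s['ft_force']); Q.append(s['wrist_torque'])
    F=np.array(F); f=F.mean(0); al=f@A
    print(round(s['t'],2),"axial",round(al,2),"each",(F@A).round(1),"lat",(f-al*A).round(2),"tq",np.mean(Q,0).round(3),rel(s))
E
python3 -c "
from h import *
feel()"
```

```text
9.4 axial -1.06 each [-0.5 -1.4 -0.4 -1.2 -1.7] lat [-0.1  -0.54 -0.26] tq [-0.625 -0.16  -0.007] {'tip': array([0.4999, 0.2549, 0.0823]), 'along': np.float64(-94.4), 'lat': array([ 0.8, -0.1, -0.1]), 'ang': np.float64(0.08)}
```

Emit:
drive_tool --deltas '[[[-0.5,1.7,-3.3],[0,0,0],0],[[-1.0,3.4,-6.7],[0,0,0],0],[[-1.4,5.0,-10.0],[0,0,0],0],[[-1.9,6.7,-13.3],[0,0,0],0],[[-1.9,6.7,-13.3],[0,0,0],0],[[-1.9,6.7,-13.3],[0,0,0],0],[[-1.9,6.7,-13.3],[0,0,0],0],[[-1.9,6.7,-13.3],[0,0,0],0],[[-1.9,6.7,-13.3],[0,0,0],0],[[-1.9,6.7,-13.3],[0,0,0],0]]'

```text
t: 10.65
position: [0.5199, 0.1806, 0.2283]
tool_rot: [-152.2, 0.0, 15.6]
ft_force: [0.7, 0.2, -1.1]
finger_gap: 0.021
```

```bash
python3 -c "
from h import *
feel()"
```

```text
10.9 axial -1.2 each [-1.8  0.2 -1.2 -1.8 -1.4] lat [ 0.66 -0.33 -0.26] tq [-0.638 -0.192 -0.008] {'tip': array([0.4971, 0.262 , 0.0683]), 'along': np.float64(-110.4), 'lat': array([-0. , -0.1, -0.1]), 'ang': np.float64(0.04)}
```

Emit:
drive_tool --deltas '[[[-0.5,1.8,-3.5],[0,0,0],0],[[-1.0,3.6,-7.1],[0,0,0],0],[[-1.0,3.6,-7.1],[0,0,0],0],[[-1.0,3.6,-7.1],[0,0,0],0],[[-1.0,3.6,-7.1],[0,0,0],0],[[-1.0,3.6,-7.1],[0,0,0],0],[[-1.0,3.6,-7.1],[0,0,0],0],[[-1.0,3.6,-7.1],[0,0,0],0],[[-1.0,3.6,-7.1],[0,0,0],0],[[-1.0,3.6,-7.1],[0,0,0],0]]'

```text
t: 12.15
position: [0.5189, 0.1842, 0.2212]
tool_rot: [-152.2, 0.0, 15.6]
ft_force: [-0.1, 0.1, -1.3]
finger_gap: 0.0204
```

```bash
python3 -c "
from h import *
feel()"
```

```text
12.4 axial -1.34 each [-1.  -1.9 -0.8 -1.6 -1.3] lat [ 0.31 -0.06 -0.07] tq [-0.656 -0.183  0.001] {'tip': array([0.4961, 0.2656, 0.0611]), 'along': np.float64(-118.5), 'lat': array([-0. , -0.2, -0.1]), 'ang': np.float64(0.04)}
```

Still free, so another 8 mm.

Emit:
drive_tool --deltas '[[[-0.5,1.8,-3.5],[0,0,0],0],[[-1.0,3.6,-7.1],[0,0,0],0],[[-1.0,3.6,-7.1],[0,0,0],0],[[-1.0,3.6,-7.1],[0,0,0],0],[[-1.0,3.6,-7.1],[0,0,0],0],[[-1.0,3.6,-7.1],[0,0,0],0],[[-1.0,3.6,-7.1],[0,0,0],0],[[-1.0,3.6,-7.1],[0,0,0],0],[[-1.0,3.6,-7.1],[0,0,0],0],[[-1.0,3.6,-7.1],[0,0,0],0]]'

```text
t: 13.65
position: [0.5179, 0.1878, 0.2141]
tool_rot: [-152.2, 0.0, 15.6]
ft_force: [0.3, -2.7, 3.1]
finger_gap: 0.0205
```

```bash
python3 -c "
from h import *
feel()"
```

```text
13.9 axial 3.73 each [3.7 4.1 2.9 4.8 3.2] lat [ 0.18 -0.42 -0.24] tq [-0.662 -0.235 -0.052] {'tip': array([0.4951, 0.2692, 0.054 ]), 'along': np.float64(-126.5), 'lat': array([ 0. , -0.2, -0.1]), 'ang': np.float64(0.04)}
```

The floor is felt: net contact of about 5.0 N means about 7 mm of compression, so the floor is near 119.4 mm depth. I'll press a little more, hold, then stroke up to 10 mm inside the mouth.

Emit:
drive_tool --deltas '[[[-0.2,0.7,-1.3],[0,0,0],0],[[-0.2,0.7,-1.3],[0,0,0],0],[[-0.2,0.7,-1.3],[0,0,0],0],[[2.5,-9.0,17.7],[0,0,0],0],[[5.6,-20.2,39.8],[0,0,0],0],[[8.8,-31.4,61.9],[0,0,0],0],[[11.9,-42.7,84.0],[0,0,0],0],[[14.6,-52.3,103.1],[0,0,0],0],[[14.6,-52.3,103.1],[0,0,0],0],[[14.6,-52.3,103.1],[0,0,0],0]]'

```text
t: 15.15
position: [0.5318, 0.1362, 0.3159]
tool_rot: [-152.1, 0.1, 15.7]
ft_force: [-0.5, -0.1, -2.2]
finger_gap: 0.0208
```

```bash
python3 -c "
from h import *
feel(2)
p,d=robot.snapshot('scene');q,d=robot.snapshot('side')
p=p[110:240,300:430];q=q[110:240,210:340]
cv2.imwrite('pics/c6.png',np.hstack([cv2.resize(x,(400,400),interpolation=cv2.INTER_CUBIC) for x in(p,q)]))"
```

```text
15.25 axial -1.4 each [-1.3 -1.5] lat [-0.03 -0.42 -0.21] tq [-0.645 -0.203  0.012] {'tip': array([0.5087, 0.2176, 0.1559]), 'along': np.float64(-11.5), 'lat': array([-0.9, -0.1,  0.1]), 'ang': np.float64(0.15)}
```

View pics/c6.png

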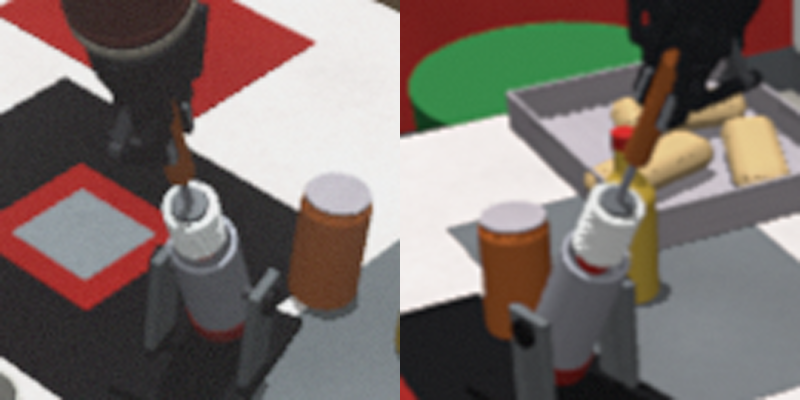

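The tuft is just inside the mouth (side crop (590,265)). Stroke 2 down.

Emit:
drive_tool --deltas '[[[-2.5,9.0,-17.7],[0,0,0],0],[[-5.6,20.2,-39.8],[0,0,0],0],[[-8.8,31.4,-61.9],[0,0,0],0],[[-11.9,42.7,-84.0],[0,0,0],0],[[-13.5,48.5,-95.5],[0,0,0],0],[[-14.2,50.8,-100.0],[0,0,0],0],[[-14.8,53.0,-104.4],[0,0,0],0],[[-14.8,53.0,-104.4],[0,0,0],0],[[-14.8,53.0,-104.4],[0,0,0],0],[[-14.8,53.0,-104.4],[0,0,0],0]]'

```text
t: 16.6
position: [0.5179, 0.1883, 0.2132]
tool_rot: [-152.2, -0.0, 15.6]
ft_force: [-1.0, -2.4, 4.5]
finger_gap: 0.021
```

```bash
python3 -c "
from h import *
feel(4)"
```

```text
16.8 axial 5.14 each [4.5 5.4 5.  5.7] lat [-1.88 -0.07  0.23] tq [-0.471  0.418  0.294] {'tip': array([0.4951, 0.2698, 0.0529]), 'along': np.float64(-127.8), 'lat': array([ 0.1, -0.1, -0.1]), 'ang': np.float64(0.03)}
```

Emit:
drive_tool --deltas '[[[0,0,0],[0,0,0],0],[[2.7,-9.7,19.0],[0,0,0],0],[[5.8,-20.9,41.1],[0,0,0],0],[[9.0,-32.1,63.2],[0,0,0],0],[[12.1,-43.4,85.3],[0,0,0],0],[[14.8,-53.0,104.4],[0,0,0],0],[[14.8,-53.0,104.4],[0,0,0],0],[[14.8,-53.0,104.4],[0,0,0],0],[[14.8,-53.0,104.4],[0,0,0],0],[[14.8,-53.0,104.4],[0,0,0],0]]'

```text
t: 18.05
position: [0.5322, 0.1359, 0.3166]
tool_rot: [-152.2, 0.1, 15.7]
ft_force: [-0.1, 0.0, -1.4]
finger_gap: 0.0207
```

```bash
python3 -c "
from h import *
feel(1)"
```

```text
18.1 axial -1.1 each [-1.1] lat [ 0.13 -0.01 -0.02] tq [-0.67  -0.178 -0.01 ] {'tip': array([0.5094, 0.2171, 0.1567]), 'along': np.float64(-10.5), 'lat': array([-0.3, -0.1, -0. ]), 'ang': np.float64(0.07)}
```

Emit:
drive_tool --deltas '[[[-2.5,9.0,-17.7],[0,0,0],0],[[-5.6,20.2,-39.8],[0,0,0],0],[[-8.8,31.4,-61.9],[0,0,0],0],[[-11.9,42.7,-84.0],[0,0,0],0],[[-13.5,48.5,-95.5],[0,0,0],0],[[-14.2,50.8,-100.0],[0,0,0],0],[[-14.8,53.0,-104.4],[0,0,0],0],[[-14.8,53.0,-104.4],[0,0,0],0],[[-14.8,53.0,-104.4],[0,0,0],0],[[-14.8,53.0,-104.4],[0,0,0],0]]'

```text
t: 19.35
position: [0.518, 0.1883, 0.2133]
tool_rot: [-152.2, -0.0, 15.6]
ft_force: [-2.1, -1.2, 4.4]
finger_gap: 0.0206
```

```bash
python3 -c "
from h import *
feel(4)"
```

```text
19.55 axial 4.41 each [4.7 4.  4.5 4.5] lat [-1.53 -0.23  0.1 ] tq [-0.361  0.376  0.243] {'tip': array([0.4952, 0.2698, 0.0529]), 'along': np.float64(-127.8), 'lat': array([ 0.2, -0.1, -0.1]), 'ang': np.float64(0.03)}
```

Presses read about 6.4 N and 5.6 N net, so 8–10 mm. Complete this stroke and add a fourth.

Emit:
drive_tool --deltas '[[[0,0,0],[0,0,0],0],[[2.7,-9.7,19.0],[0,0,0],0],[[5.8,-20.9,41.1],[0,0,0],0],[[9.0,-32.1,63.2],[0,0,0],0],[[12.1,-43.4,85.3],[0,0,0],0],[[14.8,-53.0,104.4],[0,0,0],0],[[14.8,-53.0,104.4],[0,0,0],0],[[14.8,-53.0,104.4],[0,0,0],0],[[14.8,-53.0,104.4],[0,0,0],0],[[14.8,-53.0,104.4],[0,0,0],0]]'

```text
t: 20.8
position: [0.5322, 0.1359, 0.3166]
tool_rot: [-152.2, 0.1, 15.7]
ft_force: [-0.1, 0.8, -1.9]
finger_gap: 0.0206
```

Emit:
drive_tool --deltas '[[[-2.5,9.0,-17.7],[0,0,0],0],[[-5.6,20.2,-39.8],[0,0,0],0],[[-8.8,31.4,-61.9],[0,0,0],0],[[-11.9,42.7,-84.0],[0,0,0],0],[[-13.5,48.5,-95.5],[0,0,0],0],[[-14.2,50.8,-100.0],[0,0,0],0],[[-14.8,53.0,-104.4],[0,0,0],0],[[-14.8,53.0,-104.4],[0,0,0],0],[[-14.8,53.0,-104.4],[0,0,0],0],[[-14.8,53.0,-104.4],[0,0,0],0]]'

```text
t: 22.05
position: [0.518, 0.1883, 0.2133]
tool_rot: [-152.2, -0.0, 15.6]
ft_force: [-0.9, -1.4, 4.8]
finger_gap: 0.0205
```

```bash
python3 -c "
from h import *
feel(4)"
```

```text
22.25 axial 4.52 each [4.5 5.  3.9 4.7] lat [-1.73  0.08  0.29] tq [-0.361  0.372  0.276] {'tip': array([0.4951, 0.2699, 0.0529]), 'along': np.float64(-127.8), 'lat': array([ 0.2, -0. , -0. ]), 'ang': np.float64(0.03)}
```

Emit:
drive_tool --deltas '[[[0,0,0],[0,0,0],0],[[2.7,-9.7,19.0],[0,0,0],0],[[5.8,-20.9,41.1],[0,0,0],0],[[9.0,-32.1,63.2],[0,0,0],0],[[12.1,-43.4,85.3],[0,0,0],0],[[14.8,-53.0,104.4],[0,0,0],0],[[14.8,-53.0,104.4],[0,0,0],0],[[14.8,-53.0,104.4],[0,0,0],0],[[14.8,-53.0,104.4],[0,0,0],0],[[14.8,-53.0,104.4],[0,0,0],0]]'

```text
t: 23.5
position: [0.5322, 0.1359, 0.3166]
tool_rot: [-152.2, 0.1, 15.7]
ft_force: [-0.2, 0.2, -1.4]
finger_gap: 0.021
```

```bash
python3 -c "
from h import *
feel(1);s=robot.state();print(s['position'])"
```

```text
23.55 axial -0.75 each [-0.8] lat [ 0.16 -0.1  -0.07] tq [-0.659 -0.206  0.017] {'tip': array([0.5094, 0.2171, 0.1567]), 'along': np.float64(-10.5), 'lat': array([-0.3, -0.1, -0. ]), 'ang': np.float64(0.07)}
[0.53229341 0.13577443 0.31676127]
```

Emit:
drive_tool --deltas '[[[6.2,-22.5,44.2],[0,0,0],0],[[12.5,-45,88.5],[0,0,0],0],[[11,-90,95],[-2,-0.6,0],0],[[9,-140,95],[-7,-2,0],0],[[7,-190,95],[-12,-3.4,0],0],[[5,-240,95],[-17,-4.8,0],0],[[3,-290,95],[-22,-6.2,0],0],[[1,-335,95],[-26.8,-7.5,0],0],[[1,-353.5,95],[-26.8,-7.5,0],0],[[1,-353.5,95],[-26.8,-7.5,0],0]]'

```text
t: 24.8
position: [0.533, -0.219, 0.4121]
tool_rot: [-180.0, 0.0, 15.5]
ft_force: [-0.1, 0.0, -1.9]
finger_gap: 0.021
```

Emit:
drive_tool --deltas '[[[0,0,0],[0,0,0],0],[[0,0,0],[0,0,0],0],[[0,0,0],[0,0,0],0],[[0,0,-30],[0,0,0],0],[[0,0,-60],[0,0,0],0],[[0,0,-85],[0,0,0],0],[[0,0,-105],[0,0,0],0],[[0,0,-110],[0,0,0],0],[[0,0,-110],[0,0,0],0],[[0,0,-110],[0,0,0],0]]'

```text
t: 26.05
position: [0.5339, -0.2182, 0.3031]
tool_rot: [180.0, -0.1, 15.6]
ft_force: [0.4, 0.4, -0.4]
finger_gap: 0.0207
```

```bash
python3 - <<'E'
from h import *
s=robot.state();print(s['position'].round(4),s['tool_rot'].round(2),s['ft_force'].round(2))
P=[]
for n,b in (("scene",(200,230)),("side",(310,230)),("wrist",None)):
    i=robot.camera_info(n);p,d=robot.snapshot(n)
    u,v=proj(s['position']-[0,0,.181],i); print(n,u,v)
    if b: p=p[b[1]:b[1]+130,b[0]:b[0]+100]
    else: p=p[100:360,220:420]
    P.append(cv2.resize(p,(266,346),interpolation=cv2.INTER_CUBIC))
cv2.imwrite("pics/c7.png",np.hstack(P))
E
```

```text
[ 0.5339 -0.2182  0.3031] [ 1.7997e+02 -6.0000e-02  1.5630e+01] [ 0.37  0.37 -0.41]
scene 240.5311603025536 296.44632105115966
side 373.8376389593499 296.97887518225923
wrist 318.28828177743276 202.95545441895848
```

View pics/c7.png

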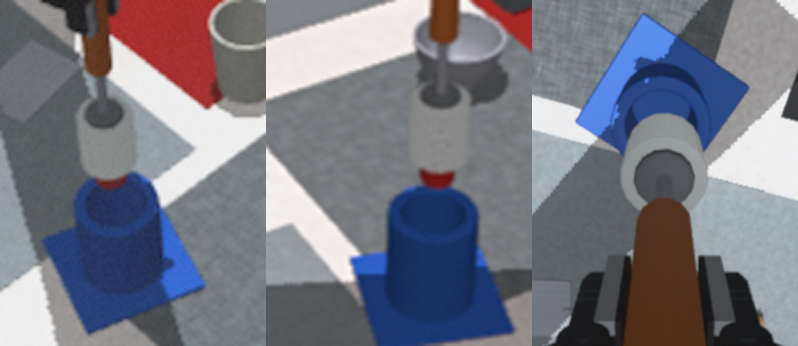

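The brush is upright and centred over the holder bore (tip at scene ≈(242,299), side ≈(374,298)). I'll lower it.

Emit:
drive_tool --deltas '[[[0,0,-15],[0,0,0],0],[[0,0,-30],[0,0,0],0],[[0,0,-45],[0,0,0],0],[[0,0,-60],[0,0,0],0],[[0,0,-75],[0,0,0],0],[[0,0,-90],[0,0,0],0],[[0,0,-105],[0,0,0],0],[[0,0,-112],[0,0,0],0],[[0,0,-113],[0,0,0],0],[[0,0,-113],[0,0,0],0]]'

```text
t: 27.45
position: [0.5337, -0.2182, 0.1896]
tool_rot: [180.0, -0.0, 15.6]
ft_force: [0.6, -0.2, -1.0]
finger_gap: 0.0204
```

```bash
python3 - <<'E'
from h import *
for k in range(3):
    robot.snapshot("side"); s=robot.state(); print(s['position'].round(4),s['ft_force'].round(2),s['wrist_torque'].round(3))
E
```

```text
[ 0.5338 -0.2182  0.1897] [-0.67 -0.83 -0.8 ] [ 0.072 -0.003  0.011]
[ 0.5337 -0.2181  0.1897] [ 0.7  -0.59 -1.49] [-0.013 -0.029 -0.026]
[ 0.5337 -0.2181  0.1896] [ 0.75  0.07 -1.2 ] [ 0.058 -0.015  0.011]
```

Emit:
drive_tool --deltas '[[[0,0,-1],[0,0,0],0],[[0,0,-1],[0,0,0],0],[[0,0,-1],[0,0,0],0.4],[[0,0,-1],[0,0,0],0.7],[[0,0,-1],[0,0,0],1],[[0,0,-1],[0,0,0],1],[[0,0,-1],[0,0,0],1],[[0,0,-1],[0,0,0],1],[[0,0,-1],[0,0,0],1],[[0,0,-1],[0,0,0],1]]'

```text
t: 28.85
position: [0.5335, -0.218, 0.1882]
tool_rot: [-180.0, 0.0, 15.6]
ft_force: [0.6, -0.2, -0.3]
finger_gap: 0.0853
```

```bash
python3 - <<'E'
from h import *
s=robot.state();print(s['position'].round(4),s['ft_force'].round(2),s['finger_gap'])
p,d=robot.snapshot("wrist"); cv2.imwrite("pics/w8.png",p)
E
```

```text
[ 0.5335 -0.218   0.1882] [ 0.6  -0.15 -0.28] 0.0853370677794768
```

View pics/w8.png

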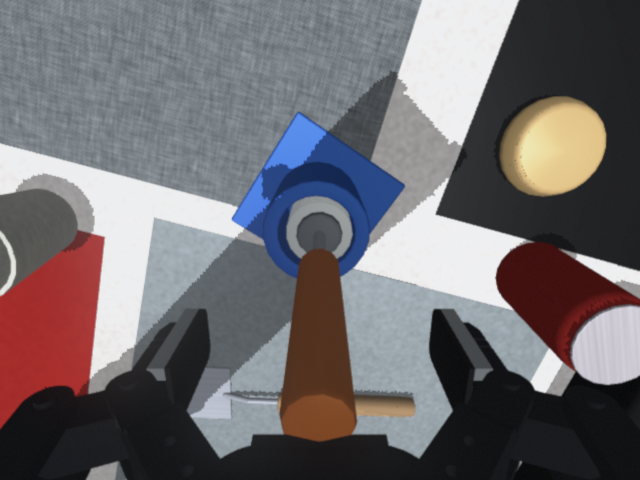

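The brush stands upright and free between the open jaws (handle top at about (319,415)). I'll retreat straight up.

Emit:
drive_tool --deltas '[[[0,0,20],[0,0,0],1],[[0,0,50],[0,0,0],1],[[0,0,85],[0,0,0],1],[[0,0,120],[0,0,0],1],[[0,0,160],[0,0,0],1],[[0,0,180],[0,0,0],1],[[0,0,180],[0,0,0],1],[[0,0,180],[0,0,0],1],[[0,0,180],[0,0,0],1],[[0,0,180],[0,0,0],1]]'

```text
t: 30.15
position: [0.5333, -0.2179, 0.3676]
tool_rot: [-180.0, 0.1, 15.6]
ft_force: [-0.2, 0.6, -0.2]
finger_gap: 0.0854
```

```bash
python3 - <<'E'
from h import *
s=robot.state();print(s['t'],s['position'].round(4),s['ft_force'].round(2),s['qd'].round(1))
p,d=robot.snapshot("side"); cv2.imwrite("pics/side9.png",p)
q,d=robot.snapshot("scene"); cv2.imwrite("pics/scene9.png",q); i=robot.camera_info("scene"); 
W=cloud(d,i)[245:300,225:255]; h=cv2.cvtColor(q[245:300,225:255],cv2.COLOR_BGR2HSV); m=(h[...,0]<20)&(h[...,1]>130)&(W[...,2]>.12)
for z in (.15,.18,.21): 
    k=m&(abs(W[...,2]-z)<.015); print(z,k.sum(),W[k].mean(0).round(4))
print(W[m][:,2].max())
E
```

```text
30.15 [ 0.5333 -0.2179  0.3676] [-0.23  0.62 -0.17] [ 0.  -0.   0.  -0.2  0.1  0.   0.1]
0.15 65 [ 0.5403 -0.221   0.1533]
0.18 79 [ 0.5408 -0.2206  0.1803]
0.21 90 [ 0.5404 -0.2207  0.21  ]
0.25246889817964324
```

View pics/side9.png

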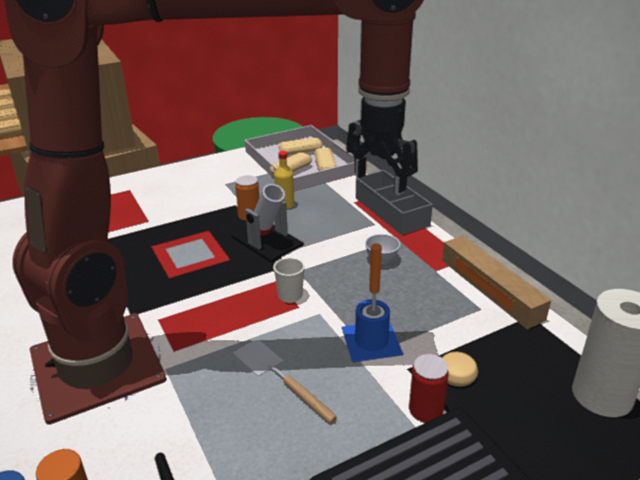

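View pics/scene9.png

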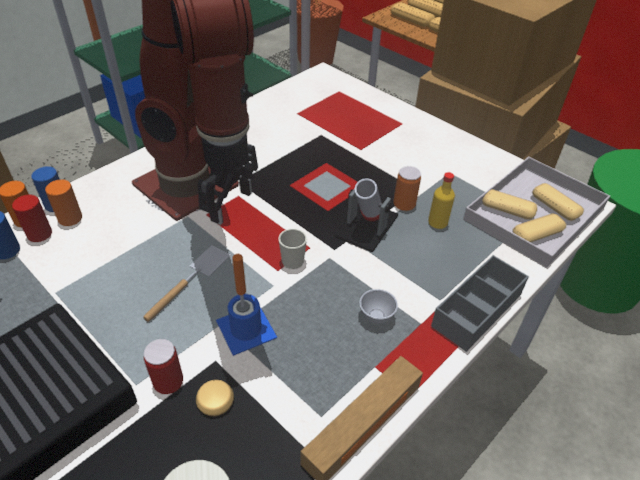

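The brush stands upright in its holder (side view handle (375,268), as at the start) and all the bystanders are where they were. Handing in.

```bash
python3 -c "
from station import robot
print(robot.sign_off())"
```

```text
the job is handed in; nothing more can be done
None
```

I took the brush out of its holder, scrubbed the flask with four strokes, and stood it back tip down and released. The job was handed in at about 30 s.

- **Strokes:** The floor was felt about 119 mm below the mouth. The tuft pressed about 7–10 mm each time, from net contact forces of about 5.0 to 6.4 N; the first stroke then went 1.5 mm deeper without a new force reading. Between presses the tip came back to about 10 mm inside the mouth. On strokes 2–4 there was also a side force of about 1.5–1.9 N, probably floor friction.
- **Last checks:** The brush stands vertical in the holder within about 1 mm of where it started, with its handle top at about 0.25 m. The gripper was open and clear, with no contact force. By eye, the bystanders in both fixed-camera pictures are where they were. No check failed.

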